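# Feed a spigot sled past the spring gate into its socket

## Robot

A 7-joint arm with a two-finger parallel gripper is mounted at the origin on the work surface. World frame = base frame: x ahead of the robot, y to its left, z up, the work surface at z = 0. Lengths are in m, angles in rad, forces in N, time in s.
With the tool pointing down it reaches from about 0.35 to 0.9 m from the base axis. Payload 7.2 kg.
Tool frame: the origin (TCP) lies between the finger pads; the fingertips stand 19 mm ahead of it and the grasp point (between the pads) is the TCP (robot.tcp_to_tips is the distance from the TCP to the fingertips, in m); z points along the fingers, y is the line along which they close (so a half turn about z gives the same grasp; the last joint's range is limited). The gripper opens to 88 mm and grips with 3 to 60 N. Pads are 20 mm wide; open, the fingers measure 115 mm over their backs; the gripper's body (75 mm by 178 mm) begins 61 mm behind the grasp point.
Start: joints at [1.116, 0.411, -0.013, 1.596, 0.006, 1.134, -0.082], TCP at [0.236, -0.579, 0.242] pointing down, gripper open.
Joint ranges: [-2.95, 2.95], [-0.29, 1.99], [-1.47, 1.44], [0.14, 2.54], [-1.03, 4.17], [0.13, 1.85], [-2.86, 2.86]. Speed limits (rad/s): [2.39, 2.39, 3.01, 3.01, 3.14, 3.14, 3.14].

## Interface

Orientations are given as a unit quaternion [w, x, y, z].
In Python, from cell import robot gives the robot as it stands.
- The arm moves only by the tool arm_command, never from a script. Its argument "increments" is a list of rows, each a list of 3 entries, a list of its own where there are three numbers: the shift along the tool's x, y, z in mm, then the turn, a rotation vector about the tool's x, y, z in rad, then the closure, from -1 (fully open) to 1 (shut). A call has 1 to 5 rows; each row shifts and turns the commanded pose from where the row before left it, along the tool's axes as they then stand; what a row does not reach is not made up. A row lasts 1/12 s, in which the tool goes at most 41.7 mm and 7.16 degrees, less where a joint would pass 70% of its speed; a pose out of reach is approached as far as the arm can. A call with a gripper value outside its range is refused whole. The fingers move at their own pace and stop on an object; "force" is the grip in N (left out, the last holds). Time passes only in rows, so rows that do not move let the fingers close. It gives the time, the measured TCP pose, the force, the opening and the grip force at its end, in the units of the state.
- robot.read_state(): the state, without advancing time (a new reading comes with each control period).
- robot.camera(name): name is "scene" or "top"; returns the picture (384x512x3 uint8, red, green, blue); there is no depth.
- robot.camera_info(name): a dict with "K" (3x3 intrinsics, pixels), "rvec" (rotation vector, rad) and "tvec" (3), from world to camera coordinates, as OpenCV has them. Camera axes: x right, y down, z forward; pixel columns grow to the right and rows downward; lengths in m; the calibration is good to about 2 mm. A picture is of the moment at which its call begins. camera_info takes no time and is no camera call.
- robot.sign_off(): hands the job in; it is judged then, once.
The state is a dict: "time": time; "joint_pos": joint angles; "qvel": joint speeds; "joint_efforts": joint torques, N m; "tcp_pos": TCP position; "eef_rot": TCP orientation; "force": force on the tool from outside, world axes, zero at the start; "torque": the same for the moment, N m; "width": opening from 0.0 (shut) to 1.0 (fully open); "finger_force": force on a finger pad.
Only numpy, scipy, OpenCV 4.12 (cv2) and the standard library are available. Lean on these libraries where they do the work, as an engineer would, in place of code of your own. Each camera call takes 0.05 s, during which the arm holds its last target. There are 200 camera calls.

## Task

Press the yellow treadle down with one fingertip to hold the red-and-white gate open, and while it is held push the blue sled by its yellow tailboard through the chute with the other fingertip, until the sled is fully home against the end stop with its spigot in the iron socket. Keep the gate clear of the sled all the way, then let the gate close behind it. Lift nothing, and leave the other things where they are.

Things in the scene. Friction and masses are not known exactly. Their poses are not given: they have to be found in the camera images.
- chute: Fixed grey chute. Origin on the cart top; x = push direction (roughly robot's right), y = treadle side (roughly away from robot), z up. All 'chute frame' numbers are mm in this frame. Base plate x -145 to 250, y -43 to 57, top z 12 (the sled slides on it). Side walls: inner faces y -35 and 35, 6 thick, top z 36, x -145 to 189. Hinge posts at x -135, -30, 128, y 42 to 54, top z 54.
- end_stop (a point): Middle of the end stop's face: chute frame x 187, y 0, z 18 (stop's top z 24). Home, the sled's front edge touches it and the sled's origin is at chute x 142, the spigot 32 mm in the socket, the tail 12 mm past the gate's middle plane.
- socket_mouth (a point): Centre of the mouth of the cast-iron socket on the chute: chute frame x 195, y 0, z 46; outer diameter 60, bore 42, 50 deep along x, open at both ends.
- gate (a joint): Spring gate angle, rad: 0 closed, 0.95 at its open stop. A rocker on a hinge along chute x at chute y 46, z 50: blade on the chute side, yellow treadle outside; pressing the treadle down lifts the blade. The blade clears the sled above 0.6; 0.7 to 0.85 is a good hold. Springs shut when released; to hold it takes about 4 to 6 N down at 30 mm from the hinge.
- blade (a point): Centre of the red-and-white gate blade (moves with the gate), 6 thick at chute x 85. Closed it spans chute y 46 to 4, z 36 to 56: only the treadle-side half, barring spigot and saddles. Raised it never reaches inward of y 2 and stands up to z 89 (at 0.9 rad), between the two fingers: a finger pushing the sled at y below -8 passes beside it.
- treadle (a point): Centre of the yellow treadle plate (moves with the gate): 265 long (chute x -140 to 125), 42 wide, 4 thick, from 8 to 50 mm out from the hinge axis. Slopes up outward by 0.6 rad when closed, level at gate angle 0.6 (top then z 52), 0.15 rad down outward at 0.75. A fingertip can slide along its whole length.
- sled: Loose blue sled in the chute before the gate, x along chute x, 2 mm play each side, 0.5 to 1 kg. Origin: centre of its underside. Base 90 (x) x 66 (y) x 10. On it, on two saddles 30 wide, a steel spigot of 28 diameter along x, axis 34 above the underside, from x -35 to 85. At the start its origin is at chute x -50 to -15.
- tailboard (a point): Middle of the rear face of the sled's yellow tailboard, where to push: sled frame x -45, y -17.5, z 38. The board is 8 thick, sled y -33 to -2, its top 66 above the sled's underside (78 above the cart top). One fingertip here at y -22 and one on the treadle at chute y 77 are 99 mm apart; 75 mm apart works too.
- coupler: Loose new zinc coupler, bystander, about 50 x 80 x 75 high, origin under its centre.
- putlog: Loose rust-streaked putlog end, bystander, about 205 x 60 x 44 high.
- protector: Loose white plastic tube protector standing upright, bystander, 60 diameter, 75 high.
- spare_spigot: Loose spare steel spigot standing upright beside the chute, bystander, 28 diameter, 100 high.
- hammer: Loose hammer lying down, bystander.
- marker_can: Loose marking-paint can, bystander, 64 diameter, 170 high.
- spanner: Loose spanner lying down, bystander.
Things that resemble listed ones, but are neither listed nor needed, are in the scene too. What is shaped like the sled but black is not meant.

How it is judged:
By the outcome, as a careful person would: the job done as asked, in the order asked, and still so for the second after the job is handed in, with the robot touching nothing.
It also fails if it takes over 51 s, if anything falls off the work surface, if the arm or the gripper's body presses on something with over 40 N, if the wrist force passes 120 N, or if a joint passes its speed limit or range.

## Working session

There is one attempt and no reset: what is moved stays moved. The work goes in short steps, Python scripts to look and compute and a tool call to move; the robot and the scene stay as the last step left them, time stands still between calls to the robot, and variables do not carry over. Pictures are saved under pics/ and viewed, at most 10 in all, crops included, and the job is handed in when it is done.

Besides the shell and the picture viewer there is one more tool, called after "Call:" as name(argument=value, ...) on one line, values as JSON. arm_command: Moves the arm, as the interface text tells. Its arguments: {"type":"object","properties":{"increments":{"type":"array"},"force":{"type":"number"}},"required":["increments"]}

```bash
mkdir -p pics; ls; python3 - <<'E'
from cell import robot
import cv2
for n in("scene","top"):
    cv2.imwrite(f"pics/{n}0.png",robot.camera(n)[:,:,::-1]); i=robot.camera_info(n); print(n,i)
s=robot.read_state(); print(s, robot.tcp_to_tips)
E
```

```text
pics
scene {'K': array([[397.06392113,   0.        , 258.42463918],
       [  0.        , 397.06392113, 188.91992297],
       [  0.        ,   0.        ,   1.        ]]), 'rvec': array([ 2.04599468,  0.73449005, -0.40944185]), 'tvec': array([-0.41434534, -0.12708112,  1.37839392])}
top {'K': array([[352.57563729,   0.        , 244.9254847 ],
       [  0.        , 352.57563729, 194.57439228],
       [  0.        ,   0.        ,   1.        ]]), 'rvec': array([ 2.16703254, -2.21335226,  0.03546513]), 'tvec': array([0.00662146, 0.53571956, 1.05208637])}
{'time': 0.1, 'joint_pos': array([ 1.11579673,  0.41181805, -0.01275582,  1.59691574,  0.00560265,
        1.13434329, -0.08219948]), 'qvel': array([ 0.0002422 , -0.00121921, -0.0009062 , -0.00110534, -0.00118076,
        0.00023329, -0.00051989]), 'joint_efforts': array([ 2.52123151e-03, -5.89092171e+01,  6.43441435e-01, -2.91709059e+01,
       -5.38056018e-02,  1.44468423e-02,  6.39737164e-05]), 'tcp_pos': array([ 0.23559616, -0.57843769,  0.24091236]), 'eef_rot': array([-7.01223732e-04,  9.81349899e-01,  1.92228641e-01, -1.81837572e-04]), 'force': array([0.49308759, 0.02546344, 0.63596076]), 'torque': array([ 0.0143197 ,  0.01905857, -0.02452527]), 'finger_force': 0.0, 'width': 0.9999131584183161} 0.019
```

View pics/scene0.png

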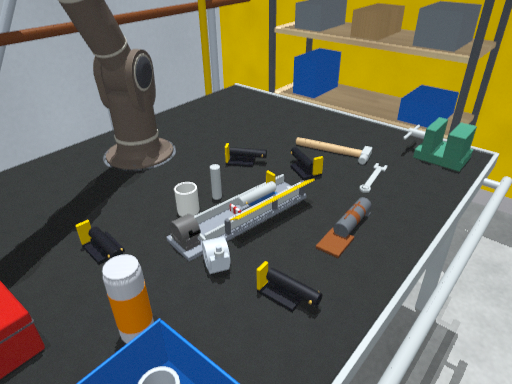

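View pics/top0.png

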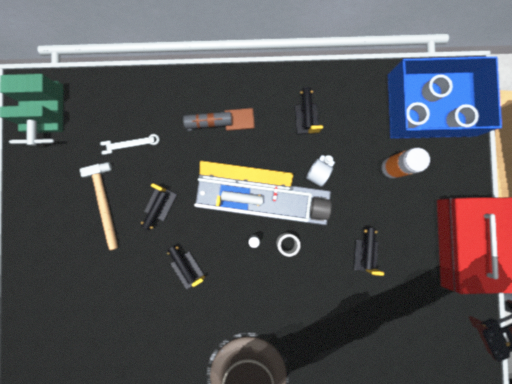

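The top view shows the chute at about (197–330, 160–222), its yellow treadle on the upper side and the socket at (320,208). The only blue sled is inside it at (240,197). The sled look-alikes at (157,203), (185,265), (308,110) and (369,250) are all black, so they aren't meant. I'll confirm with an enlarged crop.

```bash
python3 - <<'E'
import cv2,numpy as np
a=cv2.imread("pics/top0.png")[152:232,188:340]; b=cv2.imread("pics/scene0.png")[165:260,160:320]
A=cv2.resize(a,None,fx=5,fy=5,interpolation=cv2.INTER_CUBIC)
for k in range(0,152,10):cv2.putText(A,str(188+k),(k*5,8),0,.3,(0,255,255),1)
for k in range(0,80,10):cv2.putText(A,str(152+k),(0,k*5+4),0,.3,(0,255,255),1)
B=cv2.resize(b,None,fx=5,fy=5,interpolation=cv2.INTER_CUBIC)
for k in range(0,160,10):cv2.putText(B,str(160+k),(k*5,8),0,.3,(0,255,255),1)
for k in range(0,95,10):cv2.putText(B,str(165+k),(0,k*5+4),0,.3,(0,255,255),1)
cv2.imwrite("pics/topc.png",A);cv2.imwrite("pics/scenec.png",B)
E
```

```text
(no output)
```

View pics/topc.png

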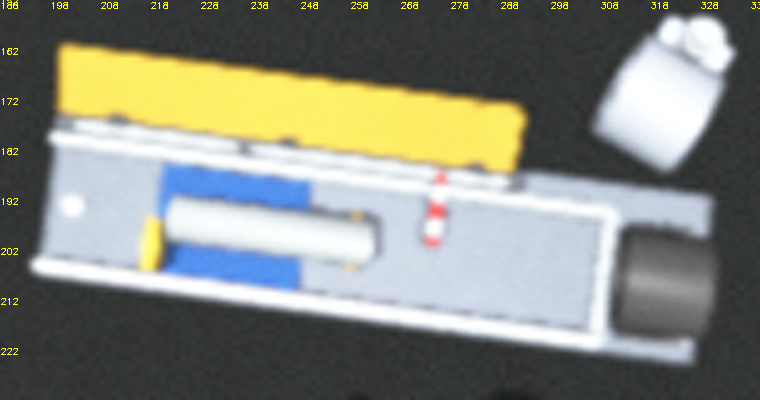

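View pics/scenec.png

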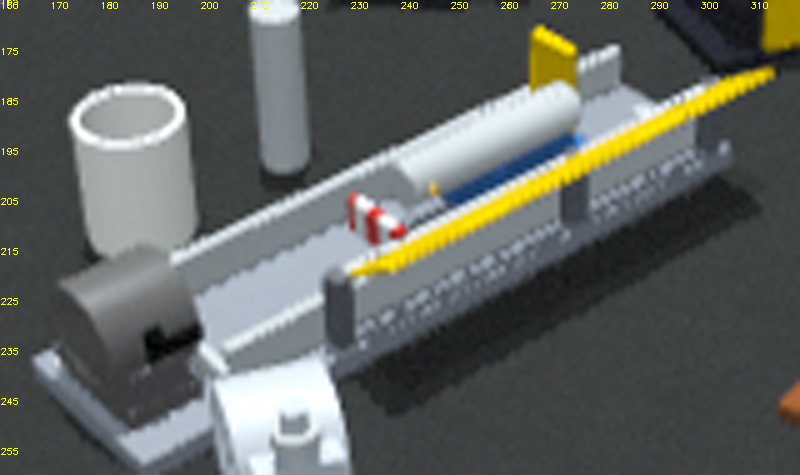

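The crops confirm the blue sled: yellow tailboard at top px (218,200), its spigot pointing at the socket, and the closed red-and-white gate at (274,195). Next I'll fit the chute pose from the corners with known sizes.

```bash
cat >h.py <<'E'
import cv2,numpy as np
from cell import robot
from scipy.spatial.transform import Rotation as R
def ray(n,u,v):
    i=robot.camera_info(n);Rm=cv2.Rodrigues(i["rvec"])[0]
    return -Rm.T@i["tvec"], Rm.T@np.linalg.inv(i["K"])@[u,v,1]
def onz(n,u,v,z):
    o,d=ray(n,u,v); return o+d*(z-o[2])/d[2]
def proj(n,P):
    i=robot.camera_info(n);return cv2.projectPoints(np.array(P,float).reshape(-1,3),i["rvec"],i["tvec"],i["K"],None)[0].reshape(-1,2)
E
python3 - <<'E'
from h import *
from scipy.optimize import least_squares
T=[((33,266),(-145,-38,36)),((605,342),(189,-38,36)),((52,137),(-145,38,36)),((615,212),(189,38,36)),((712,196),(250,57,12)),((692,360),(250,-43,12)),((60,44),(-140,87.3,80)),((525,104),(125,87.3,80))]
S=[((35,360),(250,-43,12)),((147,465),(250,57,12)),((773,70),(-140,87.3,80)),((617,45),(-145,-41,36))]
def w(p,C):
    c,s=np.cos(p[2]),np.sin(p[2]); C=np.array(C,float)/1000
    return np.c_[p[0]+c*C[:,0]-s*C[:,1],p[1]+s*C[:,0]+c*C[:,1],C[:,2]]
tu=np.array([t[0] for t in T])/5+[188-.4,152-.4]; su=np.array([t[0] for t in S])/5+[160-.4,165-.4]
ft=lambda p:(proj("top",w(p,[t[1] for t in T]))-tu)
fs=lambda p:(proj("scene",w(p,[t[1] for t in S]))-su)
p0=[.5,0,-1.6]
for nm,f in(("top",lambda p:ft(p).ravel()),("both",lambda p:np.r_[ft(p).ravel(),fs(p).ravel()])):
    r=least_squares(f,p0,loss="soft_l1");print(nm,r.x.round(4));print(ft(r.x).round(1).tolist(),fs(r.x).round(1).tolist())
p=r.x
Ri=np.array([[np.cos(p[2]),np.sin(p[2])],[-np.sin(p[2]),np.cos(p[2])]])
def ch(n,c,z,o): 
    u=np.array(c)/5+np.array(o)-.4; q=onz(n,*u,z/1000); return (Ri@(q[:2]-p[:2])*1000).round(1)
o=(188,152)
print("tailtop rear/front", [ch("top",c,78,o) for c in((148,217),(141,270),(165,217),(158,270))])
print("sled base top front edge",[ch("top",c,22,o) for c in((311,185),(299,290))],"spigot tip",ch("top",(375,240),46,o))
print("scene tail top", [ch("scene",c,78,(160,165)) for c in((540,27),(576,48))])
print("blade",[ch("top",c,56,o) for c in((440,180),(432,243))])
E
```

```text
top [ 0.5238 -0.0052 -1.7236]
[[0.5, -0.3], [-1.4, -0.5], [0.3, 0.1], [-0.3, -0.1], [-0.1, -0.2], [-0.1, 0.0], [0.5, 0.4], [0.0, 0.5]] [[-2.1, 0.5], [-2.2, 0.4], [-1.2, -0.3], [-2.2, 0.1]]
both [ 0.525  -0.0039 -1.726 ]
[[0.1, -0.8], [-2.0, -0.7], [-0.1, -0.4], [-0.7, -0.4], [-0.5, -0.3], [-0.6, -0.1], [0.1, -0.1], [-0.4, 0.2]] [[-1.5, 0.3], [-1.6, 0.2], [-0.5, -0.3], [-1.6, 0.1]]
tailtop rear/front [array([-77.3,  -3.8]), array([-77. , -34.1]), array([-67.7,  -2.5]), array([-67.5, -32.9])]
sled base top front edge [array([11.4, 30. ]), array([ 12.7, -33.2])] spigot tip [53.   1.6]
scene tail top [array([-80.4, -31.6]), array([-79.5,  -1.3])]
blade [array([85.4, 40.7]), array([85.6,  3.9])]
```

Call:
arm_command(increments=[[[0,0,-20],[0,0,-0.1144],-1],[[0,0,-20],[0,0,-0.1144],-1],[[0,0,-20],[0,0,-0.1144],-1],[[0,0,0],[0,0,-0.1144],-1],[[0,0,0],[0,0,-0.1144],-1]])

```text
time: 0.52
tcp_pos: [0.2359, -0.5792, 0.3028]
eef_rot: [0.001, 0.886, 0.464, -0.0]
force: [0.1, -0.4, -0.2]
width: 1.001
finger_force: 0.0
```

Call:
arm_command(increments=[[[0,0,0],[0,0,-0.1144],-1],[[0,0,0],[0,0,-0.1144],-1],[[0,0,0],[0,0,-0.1144],-1],[[0,0,0],[0,0,-0.1144],-1],[[0,0,0],[0,0,0],-1]])

```text
time: 0.93
tcp_pos: [0.2355, -0.5787, 0.3011]
eef_rot: [-0.0, 0.758, 0.652, 0.0]
force: [-0.0, -0.2, 0.4]
width: 0.997
finger_force: 0.0
```

Call:
arm_command(increments=[[[35,11,0],[0,0,0],-1],[[35,11,0],[0,0,0],-1],[[35,11,0],[0,0,0],-1],[[35,11,0],[0,0,0],-1],[[35,11,0],[0,0,0],-1]])

```text
time: 1.35
tcp_pos: [0.3173, -0.4127, 0.3015]
eef_rot: [-0.0, 0.761, 0.649, 0.0]
force: [0.6, -0.7, -0.0]
width: 1.003
finger_force: 0.0
```

Call:
arm_command(increments=[[[38,12,0],[0,0,0],-1],[[38,12,0],[0,0,0],-1],[[38,12,0],[0,0,0],-1],[[38,12,0],[0,0,0],-1],[[38,12,0],[0,0,0],-1]])

```text
time: 1.77
tcp_pos: [0.4058, -0.234, 0.3017]
eef_rot: [0.0, 0.761, 0.649, -0.0]
force: [1.0, -0.8, 1.0]
width: 0.998
finger_force: 0.0
```

Call:
arm_command(increments=[[[38,12,0],[0,0,0],-1],[[38,12,0],[0,0,0],-1],[[38,12,0],[0,0,0],-1],[[38,12,0],[0,0,0],-1],[[38,12,0],[0,0,0],-1]])

```text
time: 2.18
tcp_pos: [0.4944, -0.0556, 0.3018]
eef_rot: [0.0, 0.761, 0.649, 0.0]
force: [1.1, 0.4, 0.0]
width: 0.999
finger_force: 0.0
```

Call:
arm_command(increments=[[[38,12,10],[0,0,0],-1],[[38,12,10],[0,0,0],-1],[[38,12,10],[0,0,0],-1],[[38,12,10],[0,0,0],-1],[[0,0,0],[0,0,0],-1]])

```text
time: 2.6
tcp_pos: [0.565, 0.094, 0.2593]
eef_rot: [-0.003, 0.758, 0.652, 0.001]
force: [-1.0, -0.3, 0.8]
width: 0.999
finger_force: 0.0
```

```bash
cat >>h.py <<'E'
CH=np.array([.5245,-.0045,-1.725])
def chute(P):
    c,s=np.cos(CH[2]),np.sin(CH[2]);d=np.array(P[:2])-CH[:2]
    return np.array([c*d[0]+s*d[1],-s*d[0]+c*d[1],P[2]])*1000
def st():
    s=robot.read_state();r=R.from_quat(s["eef_rot"],scalar_first=True).as_matrix()
    print("t",s["time"],"tcp chute mm",chute(s["tcp_pos"]).round(1),"tips z",round(s["tcp_pos"][2]*1000-19,1),"yaw err",round(np.arctan2(r[1,0],r[0,0])-CH[2]-np.pi,4),"tilt",r[:2,2].round(4),"F",s["force"].round(1),"w",round(s["width"],3))
E
python3 -c "
from h import *
st()"
```

```text
t 2.6 tcp chute mm [-103.6   24.9  259.3] tips z 240.3 yaw err 0.0044 tilt [-0.0025  0.005 ] F [-1.  -0.3  0.8] w 0.999
```

Call:
arm_command(increments=[[[0,1,35],[0,0,0],-1],[[0,0,35],[0,0,0],-1],[[0,0,35],[0,0,0],-1],[[0,0,30],[0,0,0],-1],[[0,0,0],[0,0,0],-1]])

```text
time: 3.02
tcp_pos: [0.5621, 0.0841, 0.1208]
eef_rot: [-0.003, 0.761, 0.649, -0.004]
force: [-0.7, -0.4, -0.4]
width: 1.003
finger_force: 0.0
```

```bash
python3 - <<'E'
from h import *
st()
a=robot.camera("scene")[95:255,160:330,::-1]; b=robot.camera("top")[140:235,180:340,::-1]
a=cv2.resize(a,(510,480),interpolation=2); b=cv2.resize(b,(290*1,172),interpolation=2)
b2=np.zeros((480,290,3),np.uint8); b2[:172]=b
cv2.imwrite("pics/c3.png",np.hstack([a,b2]))
E
```

```text
t 3.0167 tcp chute mm [-93.3  23.6 120.8] tips z 101.8 yaw err -0.0035 tilt [-0.0096 -0.0016] F [-0.7 -0.4 -0.4] w 1.003
```

View pics/c3.png

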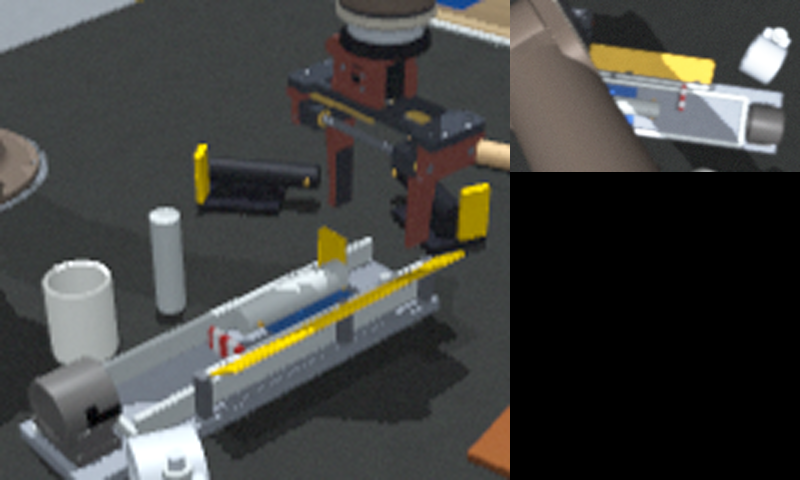

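The fingers hang at the right places: one behind the tailboard (crop (340,200)) and one over the treadle's rear end (415,240). The measured pose drifted about 10 mm in x, so I'll let it settle and re-read before pressing.

Call:
arm_command(increments=[[[0,0,0],[0,0,0],-1],[[0,0,0],[0,0,0],-1],[[0,0,0],[0,0,0],-1]])

```text
time: 3.37
tcp_pos: [0.567, 0.0855, 0.1287]
eef_rot: [0.001, 0.76, 0.65, 0.001]
force: [0.1, -0.4, -0.5]
width: 1.0
finger_force: 0.0
```

```bash
python3 -c "
from h import *
st()"
```

```text
t 3.3667 tcp chute mm [-95.5  28.1 128.7] tips z 109.7 yaw err -0.001 tilt [0.0033 0.0002] F [ 0.1 -0.4 -0.5] w 1.0
```

Call:
arm_command(increments=[[[3,-1,5],[0,0,0],-1],[[3,-1,7],[0,0,0],-1],[[0,0,8],[0,0,0],-1],[[0,0,5],[0,0,0],-1],[[0,0,0],[0,0,0],-1]])

```text
time: 3.78
tcp_pos: [0.5638, 0.0913, 0.1]
eef_rot: [-0.001, 0.759, 0.651, -0.001]
force: [0.3, 0.1, 0.1]
width: 0.998
finger_force: 0.0
```

Call:
arm_command(increments=[[[0,0,0],[0,0,0],-1],[[0,0,0],[0,0,0],-1],[[0,0,0],[0,0,0],-1]])

```text
time: 4.03
tcp_pos: [0.565, 0.0915, 0.1018]
eef_rot: [0.0, 0.76, 0.65, 0.0]
force: [0.2, 0.9, 0.7]
width: 1.001
finger_force: 0.0
```

```bash
python3 -c "
from h import *
st()"
```

```text
t 4.0333 tcp chute mm [-101.1   25.2  101.8] tips z 82.8 yaw err -0.0003 tilt [0.0003 0.0001] F [0.2 0.9 0.7] w 1.001
```

Call:
arm_command(increments=[[[0,1,6],[0,0,0],-1],[[0,0,8],[0,0,0],-1],[[0,0,8],[0,0,0],-1],[[0,0,7],[0,0,0],-1],[[0,0,5],[0,0,0],-1]])

```text
time: 4.45
tcp_pos: [0.5664, 0.0913, 0.067]
eef_rot: [0.0, 0.76, 0.65, 0.0]
force: [1.5, -1.1, 4.3]
width: 0.999
finger_force: 2.3
```

Call:
arm_command(increments=[[[0,0,0],[0,0,0],-1],[[0,0,0],[0,0,0],-1],[[0,0,0],[0,0,0],-1]])

```text
time: 4.7
tcp_pos: [0.5662, 0.0913, 0.0679]
eef_rot: [0.0, 0.76, 0.65, 0.0]
force: [2.4, -0.9, 3.2]
width: 1.0
finger_force: 1.9
```

```bash
python3 -c "
from h import *
st()
a=robot.camera('scene')[95:255,160:330,::-1]
cv2.imwrite('pics/c4.png',cv2.resize(a,None,fx=3.6,fy=3.6,interpolation=2))"
```

```text
t 4.7 tcp chute mm [-101.1   26.5   67.9] tips z 48.9 yaw err -0.0004 tilt [ 0.0007 -0.0001] F [ 2.4 -0.9  3.2] w 1.0
```

View pics/c4.png

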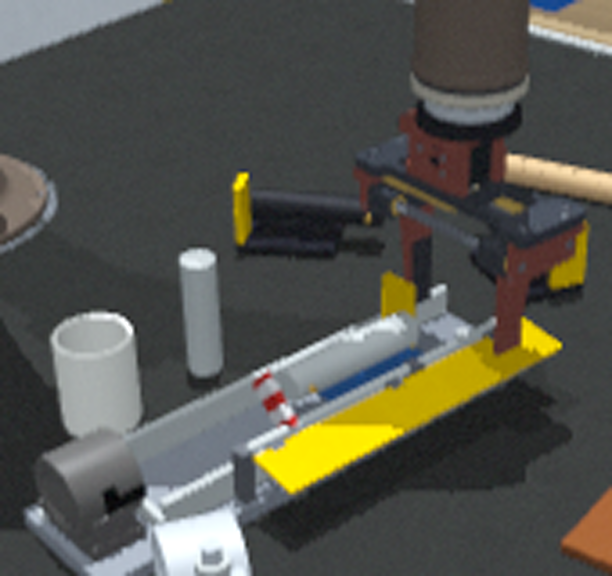

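The treadle is pressed and the blade is raised, standing at crop (262,378)–(290,420). I'll work out the gate angle from the treadle's outer edge, taking the corners at (293,490) and (560,345).

```bash
cat >>h.py <<'E'
def W(C):
    c,s=np.cos(CH[2]),np.sin(CH[2]);x,y,z=np.array(C,float)/1000
    return [CH[0]+c*x-s*y,CH[1]+s*x+c*y,z]
E
python3 - <<'E'
from h import *
for c in((293,490),(560,345),(257,455)): print((np.array(c)/3.6+[160,95]).round(1))
for g in(.5,.6,.7,.8,.9):
    a=.6-g;f=lambda x,r:proj("scene",[W((x,46+r*np.cos(a)-2*np.sin(a),50+r*np.sin(a)+2*np.cos(a)))])[0].round(1)
    print(g,f(125,50),f(-140,50),"inner",f(125,8))
E
```

```text
[241.4 231.1]
[315.6 190.8]
[231.4 221.4]
0.5 [239.4 227.6] [315.1 186.8] inner [228.5 220.9]
0.6 [239.5 229.3] [315.1 188.4] inner [228.6 221.2]
0.7 [239.6 231. ] [314.9 189.9] inner [228.6 221.5]
0.8 [239.5 232.5] [314.7 191.3] inner [228.7 221.8]
0.9 [239.3 233.9] [314.3 192.7] inner [228.7 222.1]
```

Call:
arm_command(increments=[[[-2,0,1],[0,0,0],-1],[[-3,0,0],[0,0,0],-1],[[-3,0,0],[0,0,0],-1],[[-3,0,0],[0,0,0],-1],[[-4,0,0],[0,0,0],-1]])

```text
time: 5.17
tcp_pos: [0.5631, 0.0788, 0.0669]
eef_rot: [-0.001, 0.759, 0.651, 0.001]
force: [0.8, 9.4, 5.4]
width: 0.999
finger_force: 4.7
```

Call:
arm_command(increments=[[[-4,0,0],[0,0,0],-1],[[-4,0,0],[0,0,0],-1],[[-4,0,0],[0,0,0],-1],[[-4,0,0],[0,0,0],-1],[[-4,0,0],[0,0,0],-1]])

```text
time: 5.58
tcp_pos: [0.5598, 0.0604, 0.0671]
eef_rot: [-0.002, 0.759, 0.651, 0.002]
force: [-0.1, 11.3, 5.8]
width: 1.002
finger_force: 6.3
```

```bash
python3 -c "
from h import *
st()"
```

```text
t 5.5833 tcp chute mm [-69.6  24.9  67.1] tips z 48.1 yaw err 0.0017 tilt [0.     0.0047] F [-0.1 11.3  5.8] w 1.002
```

Call:
arm_command(increments=[[[-4,0.5,0],[0,0,0],-1],[[-4,0.5,0],[0,0,0],-1],[[-4,0,0],[0,0,0],-1],[[-4,0,0],[0,0,0],-1],[[-4,0,0],[0,0,0],-1]])

```text
time: 6.0
tcp_pos: [0.5576, 0.0404, 0.067]
eef_rot: [-0.002, 0.759, 0.651, 0.001]
force: [-0.9, 11.4, 5.4]
width: 1.0
finger_force: 6.2
```

Call:
arm_command(increments=[[[-4,0,0],[0,0,0],-1],[[-4,0,0],[0,0,0],-1],[[-4,0,0],[0,0,0],-1],[[-4,0,0],[0,0,0],-1],[[-4,0,0],[0,0,0],-1]])

```text
time: 6.42
tcp_pos: [0.5545, 0.0207, 0.067]
eef_rot: [-0.002, 0.759, 0.651, 0.001]
force: [-1.3, 11.8, 7.1]
width: 0.998
finger_force: 6.3
```

```bash
python3 -c "
from h import *
st()
a=robot.camera('scene')[95:255,160:330,::-1]
cv2.imwrite('pics/c5.png',cv2.resize(a,None,fx=3.6,fy=3.6,interpolation=2))"
```

```text
t 6.4167 tcp chute mm [-29.5  25.8  67. ] tips z 48.0 yaw err 0.0016 tilt [-0.0004  0.0045] F [-1.3 11.8  7.1] w 0.998
```

View pics/c5.png

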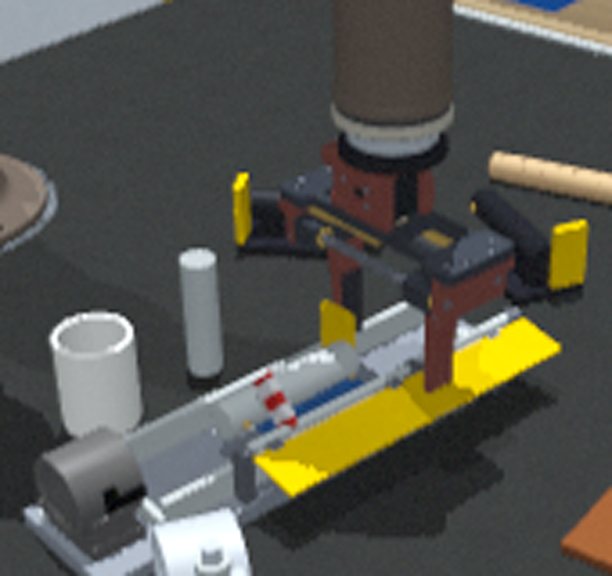

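The sled slides along with the spigot (crop (225,405)) passing under the raised blade at (275,400). I'll keep pushing.

Call:
arm_command(increments=[[[-4,0.3,0],[0,0,0],-1],[[-4,0.3,0],[0,0,0],-1],[[-4,0,0],[0,0,0],-1],[[-4,0,0],[0,0,0],-1],[[-4,0,0],[0,0,0],-1]])

```text
time: 6.88
tcp_pos: [0.5519, 0.001, 0.0669]
eef_rot: [-0.002, 0.759, 0.651, 0.001]
force: [-0.7, 12.1, 7.1]
width: 0.998
finger_force: 6.5
```

Call:
arm_command(increments=[[[-4,0,0],[0,0,0],-1],[[-4,0,0],[0,0,0],-1],[[-4,0,0],[0,0,0],-1],[[-4,0,0],[0,0,0],-1],[[-4,0,0],[0,0,0],-1]])

```text
time: 7.3
tcp_pos: [0.5489, -0.0187, 0.0669]
eef_rot: [-0.002, 0.759, 0.651, 0.001]
force: [-0.2, 12.8, 7.1]
width: 0.998
finger_force: 6.6
```

```bash
python3 -c "
from h import *
st()"
```

```text
t 7.3 tcp chute mm [10.3 26.3 66.9] tips z 47.9 yaw err 0.0016 tilt [-0.0007  0.0046] F [-0.2 12.8  7.1] w 0.998
```

Call:
arm_command(increments=[[[-4,0,0],[0,0,0],-1],[[-4,0,0],[0,0,0],-1],[[-4,0,0],[0,0,0],-1],[[-4,0,0],[0,0,0],-1],[[-4,0,0],[0,0,0],-1]])

```text
time: 7.72
tcp_pos: [0.5458, -0.0384, 0.0668]
eef_rot: [-0.002, 0.759, 0.651, 0.001]
force: [-1.0, 13.0, 7.2]
width: 1.003
finger_force: 6.7
```

Call:
arm_command(increments=[[[-4,0,0],[0,0,0],-1],[[-4,0,0],[0,0,0],-1],[[-4,0,0],[0,0,0],-1],[[-4,0,0],[0,0,0],-1],[[-4,0,0],[0,0,0],-1]])

```text
time: 8.13
tcp_pos: [0.5426, -0.0581, 0.0668]
eef_rot: [-0.002, 0.759, 0.651, 0.001]
force: [-0.9, 12.5, 8.7]
width: 1.002
finger_force: 6.9
```

```bash
python3 -c "
from h import *
st()"
```

```text
t 8.1333 tcp chute mm [50.1 26.2 66.8] tips z 47.8 yaw err 0.0016 tilt [-0.0011  0.0047] F [-0.9 12.5  8.7] w 1.002
```

Call:
arm_command(increments=[[[-4,0,0],[0,0,0],-1],[[-4,0,0],[0,0,0],-1],[[-4,0,0],[0,0,0],-1],[[-4,0,0],[0,0,0],-1],[[-4,0,0],[0,0,0],-1]])

```text
time: 8.55
tcp_pos: [0.5396, -0.0777, 0.0668]
eef_rot: [-0.002, 0.759, 0.651, 0.001]
force: [-1.6, 13.3, 8.1]
width: 0.998
finger_force: 7.1
```

Call:
arm_command(increments=[[[-2,0,0],[0,0,0],-1],[[-2,0,0],[0,0,0],-1],[[-2,0,0],[0,0,0],-1],[[-2,0,0],[0,0,0],-1],[[-2,0,0],[0,0,0],-1]])

```text
time: 8.97
tcp_pos: [0.538, -0.0873, 0.0668]
eef_rot: [-0.002, 0.759, 0.651, 0.001]
force: [-1.4, 13.9, 8.4]
width: 1.001
finger_force: 7.2
```

```bash
python3 -c "
from h import *
st()"
```

```text
t 8.9667 tcp chute mm [79.8 26.1 66.8] tips z 47.8 yaw err 0.0016 tilt [-0.0014  0.005 ] F [-1.4 13.9  8.4] w 1.001
```

Call:
arm_command(increments=[[[-1.5,0,0],[0,0,0],-1],[[-1.5,0,0],[0,0,0],-1],[[-1.5,0,0],[0,0,0],-1],[[-1,0,0],[0,0,0],-1]])

```text
time: 9.3
tcp_pos: [0.5374, -0.0914, 0.067]
eef_rot: [-0.003, 0.759, 0.651, 0.002]
force: [-0.8, 20.0, 11.7]
width: 0.999
finger_force: 10.2
```

Call:
arm_command(increments=[[[-1,0,0],[0,0,0],-1],[[-1,0,0],[0,0,0],-1],[[0,0,0],[0,0,0],-1]])

```text
time: 9.55
tcp_pos: [0.5375, -0.0916, 0.0673]
eef_rot: [-0.003, 0.759, 0.651, 0.003]
force: [-1.7, 21.8, 11.9]
width: 1.0
finger_force: 11.7
```

```bash
python3 -c "
from h import *
st()"
```

```text
t 9.55 tcp chute mm [84.  26.2 67.3] tips z 48.3 yaw err 0.0025 tilt [-0.0003  0.0086] F [-1.7 21.8 11.9] w 1.0
```

Call:
arm_command(increments=[[[-1.5,0,0],[0,0,0],-1],[[-1.5,0,0],[0,0,0],-1],[[-1,0,0],[0,0,0],-1],[[0,0,0],[0,0,0],-1]])

```text
time: 9.88
tcp_pos: [0.5377, -0.0921, 0.068]
eef_rot: [-0.004, 0.758, 0.652, 0.005]
force: [-0.5, 30.8, 17.8]
width: 1.001
finger_force: 16.6
```

```bash
python3 -c "
from h import *
st()
b=robot.camera('top')[150:240,180:340,::-1];a=robot.camera('scene')[110:255,160:320,::-1]
cv2.imwrite('pics/c6.png',np.vstack([cv2.resize(a,(480,435),interpolation=2)[150:],cv2.resize(b,(480,270),interpolation=2)]))"
```

```text
t 9.8833 tcp chute mm [84.5 26.5 68. ] tips z 49.0 yaw err 0.0036 tilt [0.0015 0.0124] F [-0.5 30.8 17.8] w 1.001
```

View pics/c6.png

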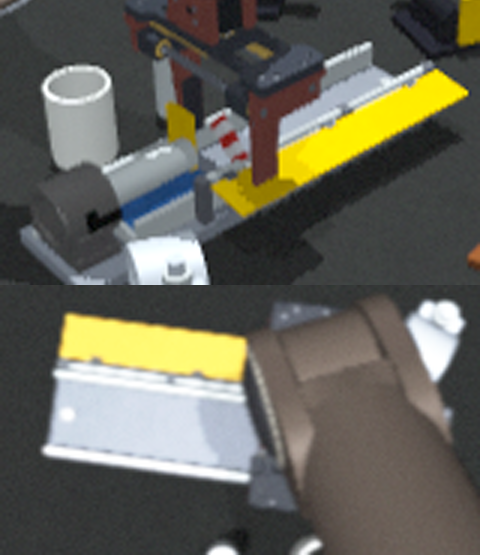

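The scene crop shows the spigot in the socket at (95,190), with the tailboard at (180,118) just past the raised blade at (222,130). Resistance is stiff. I'll check the tailboard's position with the calibration.

```bash
python3 - <<'E'
from h import *
for u,v in((216,194.3),(224.7,198.3)): print(chute(onz("scene",u-.4,v-.4,.078)).round(1))
for u,v in((540,27),(576,48)): print("start",chute(onz("scene",160+u/5-.4,165+v/5-.4,.078)).round(1))
E
```

```text
[ 99.4 -30.9  78. ]
[93.9 -1.5 78. ]
start [-81.1 -31.1  78. ]
start [-80.2  -0.8  78. ]
```

Call:
arm_command(increments=[[[3,0,0],[0,0,0],-1],[[3,0,0],[0,0,0],-1],[[3,0,0],[0,0,0],-1],[[3,0,0],[0,0,0],-1],[[3,0,0],[0,0,0],-1]])

```text
time: 10.4
tcp_pos: [0.5383, -0.0896, 0.0664]
eef_rot: [-0.0, 0.76, 0.65, -0.001]
force: [-1.0, -3.6, 3.8]
width: 0.998
finger_force: 2.0
```

Call:
arm_command(increments=[[[2,0,0],[0,0,0],-1],[[0,0,0],[0,0,0],-1],[[0,0,0],[0,0,0],-1]])

```text
time: 10.65
tcp_pos: [0.5391, -0.0869, 0.0664]
eef_rot: [-0.0, 0.76, 0.65, -0.001]
force: [-1.0, -3.2, 4.0]
width: 0.999
finger_force: 1.9
```

```bash
python3 -c "
from h import *
st()"
```

```text
t 10.65 tcp chute mm [79.2 27.1 66.4] tips z 47.4 yaw err -0.001 tilt [-0.0011 -0.0006] F [-1.  -3.2  4. ] w 0.999
```

Call:
arm_command(increments=[[[0,0,-5],[0,0,0],-1],[[0,0,-6],[0,0,0],-1],[[0,0,-6],[0,0,0],-1],[[0,0,-6],[0,0,0],-1],[[0,0,-6],[0,0,0],-1]])

```text
time: 11.07
tcp_pos: [0.5396, -0.0858, 0.0963]
eef_rot: [-0.0, 0.759, 0.651, 0.0]
force: [-0.3, -0.7, -0.0]
width: 1.001
finger_force: 0.0
```

Call:
arm_command(increments=[[[0,0,-10],[0,0,0],-1],[[0,0,-20],[0,0,0],-1],[[0,0,-25],[0,0,0],-1],[[0,0,-30],[0,0,0],-1],[[0,0,-30],[0,0,0],-1]])

```text
time: 11.48
tcp_pos: [0.5394, -0.0858, 0.2124]
eef_rot: [-0.0, 0.759, 0.651, 0.0]
force: [1.1, -1.0, 0.8]
width: 0.998
finger_force: 0.0
```

Call:
arm_command(increments=[[[20,0,-20],[0,0,0],-1],[[35,0,-10],[0,0,0],-1],[[35,0,0],[0,0,0],-1],[[35,0,0],[0,0,0],-1],[[35,0,0],[0,0,0],-1]])

```text
time: 11.9
tcp_pos: [0.5645, 0.0734, 0.242]
eef_rot: [0.001, 0.76, 0.65, 0.001]
force: [0.7, 0.6, -0.0]
width: 0.998
finger_force: 0.0
```

Call:
arm_command(increments=[[[35,0,0],[0,0,0],-1],[[35,0,0],[0,0,0],-1],[[25,0,0],[0,0,0],-1],[[10,0,0],[0,0,0],-1],[[0,0,0],[0,0,0],-1]])

```text
time: 12.32
tcp_pos: [0.5799, 0.1789, 0.2411]
eef_rot: [-0.001, 0.758, 0.652, 0.001]
force: [0.2, -0.3, -0.6]
width: 0.999
finger_force: 0.0
```

```bash
python3 -c "
from h import *
st()
b=robot.camera('top')[150:240,180:340,::-1];a=robot.camera('scene')[165:260,160:320,::-1]
cv2.imwrite('pics/c7.png',np.vstack([cv2.resize(a,(500,297),interpolation=2),cv2.resize(b,(500,281),interpolation=2)]))
cv2.imwrite('pics/top7.png',robot.camera('top')[:,:,::-1])"
```

```text
t 12.3167 tcp chute mm [-189.7   26.6  241.1] tips z 222.1 yaw err 0.0044 tilt [0.     0.0017] F [ 0.2 -0.3 -0.6] w 0.999
```

View pics/c7.png

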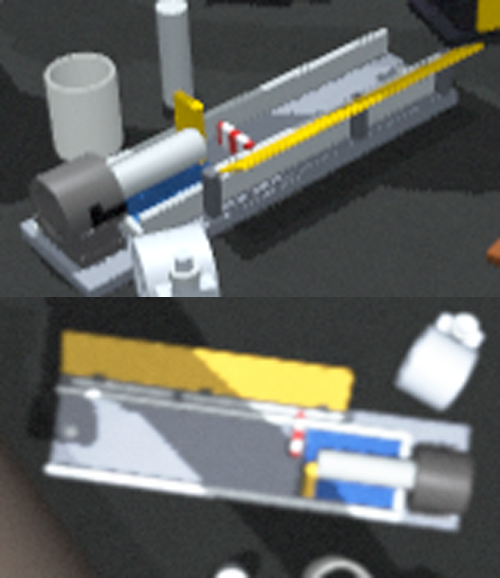

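The sled sits home against the white stop, its spigot in the socket and the gate closed behind it. I'll check the gap numerically before handing in.

```bash
python3 - <<'E'
from h import *
for f in("top0","top7"):
    im=cv2.imread(f"pics/{f}.png").astype(int);b,g,r=im[...,0],im[...,1],im[...,2]
    m=(b>r+70)&(b>1.5*g)&(b>90);m[:150]=0;m[240:]=0
    v,u=np.nonzero(m);k=(u>180)&(u<340);P=np.array([chute(onz("top",x,y,.022)) for x,y in zip(u[k],v[k])])
    print(f,k.sum(),np.percentile(P[:,0],[.5,99.5]).round(1),np.percentile(P[:,1],[1,99]).round(1))
E
```

```text
top0 273 [-75.3   7.5] [-31.4  29.9]
top7 271 [ 98.1 181.5] [-30.9  30.3]
```

```bash
python3 - <<'E'
from h import *
im=cv2.imread("pics/top7.png").astype(np.float32); i0=cv2.imread("pics/top0.png").astype(np.float32)
for nm,I in(("home",im),("start",i0)):
  for y in(-24,24):
    xs=np.arange(174,201,2);p=proj("top",[W((x,y,24)) for x in xs]).astype(np.float32)
    c=cv2.remap(I,p[None,:,0],p[None,:,1],1)[0]
    print(nm,y,[(int(x),*map(int,k)) for x,k in zip(xs,c)])
E
```

```text
home -24 [(174, 239, 145, 81), (176, 239, 145, 81), (178, 240, 146, 84), (180, 241, 150, 88), (182, 243, 166, 113), (184, 246, 189, 150), (186, 250, 227, 209), (188, 252, 245, 238), (190, 252, 251, 248), (192, 249, 247, 242), (194, 217, 211, 205), (196, 170, 162, 155), (198, 113, 108, 103), (200, 87, 85, 82)]
home 24 [(174, 238, 146, 84), (176, 239, 146, 84), (178, 238, 145, 83), (180, 236, 144, 83), (182, 237, 157, 107), (184, 240, 183, 147), (186, 246, 223, 206), (188, 250, 242, 234), (190, 251, 249, 245), (192, 246, 243, 238), (194, 210, 205, 199), (196, 164, 158, 150), (198, 109, 104, 99), (200, 81, 77, 75)]
start -24 [(174, 226, 212, 200), (176, 225, 211, 199), (178, 223, 209, 197), (180, 222, 207, 194), (182, 218, 203, 192), (184, 219, 206, 196), (186, 235, 229, 221), (188, 246, 243, 238), (190, 250, 249, 246), (192, 246, 243, 237), (194, 212, 207, 200), (196, 164, 156, 150), (198, 106, 101, 96), (200, 83, 80, 78)]
start 24 [(174, 224, 209, 198), (176, 225, 210, 199), (178, 224, 209, 198), (180, 221, 205, 194), (182, 219, 204, 193), (184, 221, 209, 199), (186, 234, 228, 221), (188, 244, 241, 236), (190, 248, 247, 242), (192, 242, 239, 232), (194, 204, 199, 191), (196, 157, 150, 142), (198, 102, 99, 94), (200, 76, 74, 72)]
```

```bash
python3 -c "
from cell import robot
print(robot.sign_off())"
```

```text
the job is handed in; nothing more can be done
None
```

The job is handed in: the blue sled is home against the end stop (to within about 1.5 mm by camera, stiff under a 31 N push), with its spigot in the socket, the gate closed behind it, and the arm clear. It took about 12.5 s of the 51 s, and I moved none of the other things.

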